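# Peel the top pan off the stuck stack and show its tag to the reader

### The arm

A 7-joint arm with a two-finger parallel gripper is mounted at the origin on a cart in front of the work surface, level with it; the furniture and walls round the work are solid. World frame = base frame: x ahead of the robot, y to its left, z up, the work surface at z = 0. Lengths are in m, angles in rad, forces in N, time in s.
With the tool pointing down it reaches from about 0.35 to 0.9 m from the base axis. Payload 8.1 kg.
Tool frame: the origin (TCP) lies midway between the tips of the shut fingers; the grasp point (between the pads) lies 19 mm behind it; z points along the fingers, y is the line along which they close (so a half turn about z gives the same grasp; the last joint's range is limited). The gripper opens to 92 mm and grips with 3 to 60 N. Pads are 19 mm wide; open, the fingers measure 130 mm over their backs; the gripper's body (75 mm by 190 mm) begins 47 mm behind the grasp point.
Start: joints at [-1.293, 0.434, 0.025, 1.573, -0.012, 1.134, -0.075], TCP at [0.232, 0.58, 0.19] pointing down, gripper open.
Joint ranges: [-2.62, 2.62], [-0.44, 2.09], [-1.27, 1.32], [0.08, 2.57], [-1.32, 4.46], [0.12, 2], [-2.74, 2.74]. Speed limits (rad/s): [2.22, 2.22, 3.01, 3.01, 3.14, 3.14, 3.14].

### API

Orientations are given as a rotation vector (axis times angle).
In Python, from cell import arm gives the robot as it stands.
- The arm moves only by the tool carry_out, never from a script. Its arguments are lists of equal length, an entry for each row: "claw": the finger opening in cm, from 0 to 9.18; "delta_pos": the shift along the tool's x, y, z in cm, a list of three; "angular": the turn, a rotation vector about the tool's x, y, z in rad, a list of three. In form: {"claw": [claw, ...], "delta_pos": [[dx, dy, dz], ...], "angular": [[ax, ay, az], ...]}. A call has 1 to 20 rows; each row shifts and turns the commanded pose from where the row before left it, along the tool's axes as they then stand; what a row does not reach is not made up. A row lasts 1/10 s, in which the tool goes at most 50 mm and 8.59 degrees, less where a joint would pass 70% of its speed; a pose out of reach is approached as far as the arm can. A call with a gripper value outside its range is refused whole. The fingers move at their own pace and stop on an object; "force" is the grip in N (left out, the last holds). Time passes only in rows, so rows that do not move let the fingers close. It gives the time, the measured TCP pose, the force, the opening and the grip force at its end, in the units of the state.
- arm.observe(): the state, without advancing time (a new reading comes with each control period).
- arm.get_image(name): name is "scene" or "side" or "wrist"; returns a dict with "frame" (420x560x3 uint8, red, green, blue), "mtx" (3x3 intrinsics, pixels), "T" (4x4, takes a point from camera to world coordinates). Camera axes: x right, y down, z forward; pixel columns grow to the right and rows downward; lengths in m; the calibration is good to about 2 mm. The wrist camera is an equidistant fisheye: a pixel r from the principal point sees the ray r / f radians off the axis. A picture is of the moment at which its call begins. There is no depth.
- arm.sign_off(): hands the job in; it is judged then, once.
Trained networks look in a picture, given as the dict that the camera call returned (one of the last four; its "shot" number tells which), for a name from the list of things; names that differ only in an ending like _2 or _b are one class to them, and where a whole thing is asked for, a point or a joint stands for the part that bears it (a point fixed in the world has none). Each returns a list of dicts, best first, with "conf" (0 to 1); they miss things now and then, are a little off and sometimes report something else, mostly with a low value. They report only what shows in the picture. A call takes as long as a camera call. They do not tell look-alikes from the thing itself.
- arm.look_for(label, picture): "centre" ([column, row] as shares, 0 to 1, of the picture: columns of its width, rows of its height, amid what is visible of it).
- arm.trace(label, picture): "region" (420x560 bool, what is visible of it) and "centre" ([column, row] as shares, 0 to 1, of the picture: columns of its width, rows of its height, amid what is visible of it).
- arm.place_of(label, picture): "centre" ([column, row] as shares, 0 to 1, of the picture: columns of its width, rows of its height: a listed point, or the origin of a listed thing).
The state is a dict: "clock": time; "joints": joint angles; "dq": joint speeds; "joint_efforts": joint torques, N m; "position": TCP position; "ee_rot": TCP orientation; "force": force on the tool from outside, world axes, zero at the start; "ft_torque": the same for the moment, N m; "width": opening from 0.0 (shut) to 1.0 (fully open); "gripper_force": force on a finger pad.
Only numpy, scipy, OpenCV 4.12 (cv2) and the standard library are available. Lean on these libraries where they do the work, as an engineer would, in place of code of your own. Each camera call takes 0.05 s, during which the arm holds its last target. There are 200 camera calls.

### The job

Take the yellow hold-down strap off the stack of steel pans and hang it over the bar of the grey stand, straddling the bar and let go. The pans stick together: then peel the top pan off by raising its blue corner ear first, tilting it up clearly while the opposite corner still rests on the stack, so that the rest of the stack stays standing on the worktop where it is. Carry the pan to the black reader and finish still holding it there, steady and level, with the tag in the middle of its underside a few centimetres above the middle of the reader, not touching it; leave the other things alone.

Things in the scene. Friction and masses are not known exactly. Their poses are not given: they have to be found in the camera images.
- stack: the four pressed stainless pans that stay, nested and stuck fast as one loose piece: 102 mm square, rounded corners, 84 mm high to the top rim, 0.7 kg. Origin: centre of the underside on the worktop; x, y along the sides. Each pan has a blue ear at its -x,-y corner; the ears stand above one another at 16 mm spacing as a blue column
- stack_far (a point): top of the stack's rim (z = 84 mm over the stack's origin) at its +x,+y corner, across from the ears; the peel hinges there
- pan: the top pan, stainless, 0.15 kg, 102 mm square, 36 mm high; its 16 mm collar rests on the rim below, its lower part sits inside; origin: centre of the underside, at first 64 mm above the stack's, same axes. A sprung nub inside each corner of the pan below holds it with about 2.5 N until that corner has been drawn some 6 mm off; tilted 0.2 rad about its far corner it is free of all four
- pan_lug (a point): middle of the top face of the top pan's blue ear, an upright block just outside its -x,-y corner, 15 mm high: 9 mm thick along the diagonal (grip across this, one finger over the pan's inside, one outside), 26 mm wide. The pan's own rim lies 13 mm below this point, the next pan's ear 16 mm below: fingertips no deeper than about 11 mm below it. It is 69.5 mm from the pan's centre line
- pan_far (a point): underside of the top pan's collar at its +x,+y corner, across from the ear; it rests at stack_far
- pan_tag (a point): centre of the white round ID tag (28 mm) in the middle of the pan's underside; equal to the pan's origin
- strap: yellow steel strap, 18 mm wide (along y), 3 mm thick, 0.12 kg, lying along x over the top pan. Shoulders to x = -59 and 59 mm rest on the pan's rim, legs hang from their ends to z = -43 mm; in the middle an upright inverted U (handle), 30 mm wide outside along x, 24 inside, top at z = 37 mm, open in y and below. Grip the U across its x faces. Origin: middle of the shoulders' underside
- strap_top (a point): middle of the top face of the strap's U, 37 mm above the strap's origin
- strap_saddle (a point): middle of the underside of the top of the strap's U, 34 mm above the strap's origin; when hung it lies on the bar
- stand: fixed stand: grey base plate 85 x 220 x 12 mm, two posts 184 mm apart along its y and a level steel bar between them. Origin: centre of the underside; the bar runs along y
- stand_bar (a point): middle of the bar on its centre line: bar 12 mm in diameter along the stand's y, centre 150 mm above the worktop, free for 80 mm to either side of this point
- reader: fixed black wedge-shaped card reader, 64 x 50 x 29 mm; origin: centre of the underside on the worktop. The tall white instrument behind it and behind the stand is solid: its front is at about x = 0.6 m in the robot's frame, from y = 0.1 m to the right; keep hand and pan in front of it
- reader_top (a point): point 29 mm above the middle of the reader's underside, level with its highest edge
- bottle: bystander: white reagent bottle, 68 mm in diameter, 166 mm high, origin under its centre
- pen: bystander: black marker, 126 x 12 x 14 mm, lying
- jar: bystander: gold-coloured jar, 51 mm in diameter, 68 mm high
- pot_green: bystander: sample pot with green lid, 57 mm in diameter, 58 mm high
- pot_red: bystander: sample pot with red lid, 57 mm in diameter, 58 mm high
- boat_a: bystander: white porcelain combustion boat, 12 x 70 x 9 mm
- boat_b: bystander: white porcelain combustion boat, 12 x 70 x 9 mm
Not all that is in view belongs to the job. Several things have the shape of the strap; the one meant has the colours described above. Of the things that look like the reader, the larger one is meant.

How it is judged:
On the way, in this order (a step that is already met when the one before it is completed fails the run):
1. the strap hangs over the bar, straddling it, and is let go (x of strap_saddle in the frame of stand_bar between -0.015 and 0.015 m and y of strap_saddle in the frame of stand_bar between -0.075 and 0.075 m and z of strap_saddle in the frame of stand_bar between 0 and 0.014 m and angle between strap's own z axis and vertical below 0.35 rad and contact force between strap and stand above 0.4 N and contact force between the fingers and strap below 0.1 N and linear speed of strap below 0.05 m/s), for 0.3 s.
2. the top pan is tilted up from its ear corner while its far corner still rests on the stack and the stack stands on the worktop (angle between pan's own z axis and vertical above 0.12 rad and z of pan_lug in the frame of stack_far above 0.035 m and distance between pan_far and stack_far below 0.015 m and height (world z) of stack below 0.01 m and angle between stack's own z axis and vertical below 0.06 rad), for 0.1 s.
At the end, for the whole second after the job is handed in: pan held still in the fingers, level within 0.2 rad, tag within 30 mm of the reader's middle and 8 to 80 mm above its top, touching neither reader nor stack; other pans stand within 40 mm of their start; strap hangs free on the bar, upright within 0.35 rad (horizontal distance between pan_tag and reader_top below 0.03 m and z of pan_tag in the frame of reader_top between 0.008 and 0.08 m and angle between pan's own z axis and vertical below 0.2 rad and contact force between the fingers and pan above 2 N and contact force between pan and reader below 0.1 N and contact force between pan and stack below 0.1 N and linear speed of each of pan, stack below 0.03 m/s and distance of stack from where it was at the start of the episode below 0.04 m and height (world z) of stack below 0.01 m and angle between stack's own z axis and vertical below 0.06 rad and x of strap_saddle in the frame of stand_bar between -0.015 and 0.015 m and y of strap_saddle in the frame of stand_bar between -0.075 and 0.075 m and z of strap_saddle in the frame of stand_bar between 0 and 0.014 m and angle between strap's own z axis and vertical below 0.35 rad and contact force between strap and stand above 0.4 N and contact force between the fingers and strap below 0.1 N); the arm keeps its last pose, push and grip.
It fails at once if the rest of the stack is lifted off the worktop, tipped or pushed more than 4 cm (height (world z) of stack above 0.015 m or angle between stack's own z axis and vertical above 0.2 rad or distance of stack from where it was at the start of the episode above 0.04 m).
It fails at once if a bystander is moved more than 3 cm (distance of any of bottle, pen, jar, pot_green, pot_red, boat_a, boat_b from where it was at the start of the episode above 0.03 m).
It also fails if it takes over 66 s, if anything falls off the work surface, if the arm or the gripper's body presses on something with over 40 N, if the wrist force passes 120 N, or if a joint passes its speed limit or range.

## Working session

There is one attempt and no reset: what is moved stays moved. The work goes in short steps, Python scripts to look and compute and a tool call to move; the robot and the scene stay as the last step left them, time stands still between calls to the robot, and variables do not carry over. Pictures are saved under pics/ and viewed, at most 10 in all, crops included, and the job is handed in when it is done.

Besides the shell and the picture viewer there is one more tool, called after ">>>" as name(argument=value, ...) on one line, values as JSON. carry_out: Moves the arm, as the interface text tells. Its arguments: {"type":"object","properties":{"claw":{"type":"array","items":{"type":"number"}},"delta_pos":{"type":"array","items":{"type":"array","items":{"type":"number"}}},"angular":{"type":"array","items":{"type":"array","items":{"type":"number"}}},"force":{"type":"number"}},"required":["claw","delta_pos","angular"]}

```bash
mkdir -p pics; ls; cat > h.py <<'E'
import numpy as np, cv2
from scipy.spatial.transform import Rotation as R
from cell import arm
def ray(p,im,fish=False):
    K=im['mtx'];T=im['T'];x=(p[0]-K[0,2])/K[0,0];y=(p[1]-K[1,2])/K[1,1]
    if fish:
        r=np.hypot(x,y);d=np.array([x/r*np.sin(r),y/r*np.sin(r),np.cos(r)]) if r>1e-9 else np.array([0,0,1.])
    else: d=np.array([x,y,1.])
    d=T[:3,:3]@d;return T[:3,3],d/np.linalg.norm(d)
def tri(rs):
    A=0;b=0
    for o,d in rs:
        P=np.eye(3)-np.outer(d,d);A=A+P;b=b+P@o
    X=np.linalg.solve(A,b)
    return X,[round(float(np.linalg.norm((np.eye(3)-np.outer(d,d))@(X-o)))*1000,1) for o,d in rs]
def onz(r,z):
    o,d=r;return o+d*(z-o[2])/d[2]
def proj(X,im):
    T=im['T'];K=im['mtx'];c=T[:3,:3].T@(np.asarray(X)-T[:3,3]);return [K[0,0]*c[0]/c[2]+K[0,2],K[1,1]*c[1]/c[2]+K[1,2]]
def px(c): return [c[0]*560,c[1]*420]
def save(im,n,crop=None,s=1):
    f=im['frame'][:,:,::-1]
    if crop: f=f[crop[1]:crop[3],crop[0]:crop[2]]
    cv2.imwrite('pics/'+n,cv2.resize(f,None,fx=s,fy=s,interpolation=cv2.INTER_CUBIC))
E
python3 - <<'E'
from h import *
np.set_printoptions(precision=4,suppress=True)
a=arm.get_image('scene');b=arm.get_image('side')
save(np and a,'scene.png',None,1.42);save(b,'side.png',None,1.42)
for n in ['strap','strap_top','strap_saddle','pan_lug','pan_far','stack','stand_bar','stand','reader','reader_top']:
  for k,i in(('sc',a),('si',b)):
    print(n,k,[(np.round(px(d['centre'])).astype(int).tolist(),round(d['conf'],2)) for d in arm.place_of(n,i)][:4])
print(a['T'],b['T'],a['mtx'],arm.observe())
E
```

```text
pics
strap sc [([180, 207], 0.57), ([206, 206], 0.45)]
strap si [([206, 160], 0.5), ([222, 171], 0.49)]
strap_top sc [([176, 200], 0.56), ([205, 200], 0.55)]
strap_top si [([208, 148], 0.63), ([221, 180], 0.52), ([220, 165], 0.47)]
strap_saddle sc [([180, 199], 0.63), ([207, 196], 0.54)]
strap_saddle si [([341, 359], 0.73), ([221, 165], 0.7)]
pan_lug sc [([199, 211], 0.61), ([260, 253], 0.61), ([258, 211], 0.6), ([207, 197], 0.59)]
pan_lug si [([206, 173], 0.88)]
pan_far sc [([214, 205], 0.6), ([346, 307], 0.17)]
pan_far si [([233, 164], 0.73)]
stack sc [([209, 236], 0.9)]
stack si [([223, 196], 0.9)]
stand_bar sc [([260, 213], 0.95)]
stand_bar si [([245, 232], 0.74), ([249, 189], 0.62)]
stand sc [([260, 255], 0.94), ([257, 228], 0.21)]
stand si [([249, 234], 0.61)]
reader sc [([345, 309], 0.56), ([318, 286], 0.47)]
reader si [([279, 319], 0.9), ([272, 286], 0.69)]
reader_top sc [([346, 297], 0.95), ([319, 279], 0.6)]
reader_top si [([280, 307], 0.85), ([270, 278], 0.61)]
[[ 0.6822 -0.2712  0.679  -0.2565]
 [-0.7309 -0.2806  0.6222 -0.7392]
 [ 0.0218 -0.9207 -0.3896  0.6186]
 [ 0.      0.      0.      1.    ]] [[ 0.9399 -0.1822  0.2887  0.1685]
 [-0.3412 -0.5289  0.7771 -1.1106]
 [ 0.0112 -0.8289 -0.5593  0.93  ]
 [ 0.      0.      0.      1.    ]] [[414.2671   0.     287.2255]
 [  0.     414.2671 214.2309]
 [  0.       0.       1.    ]] {'clock': 1.1, 'joints': array([-1.2926,  0.4345,  0.025 ,  1.5732, -0.0116,  1.134 , -0.0751]), 'dq': array([ 0.0005, -0.0017,  0.0004, -0.0001,  0.0015,  0.001 ,  0.0005]), 'joint_efforts': array([  0.0002, -66.7657,   0.984 , -31.4823,  -0.0608,   0.0322,
         0.    ]), 'position': array([0.2323, 0.5802, 0.1899]), 'ee_rot': array([-0.5947, -3.0848, -0.    ]), 'force': array([-0.1719,  0.0984,  0.133 ]), 'ft_torque': array([0.0571, 0.0142, 0.042 ]), 'gripper_force': 0.0, 'width': 0.9982837576609778}
```

View pics/scene.png

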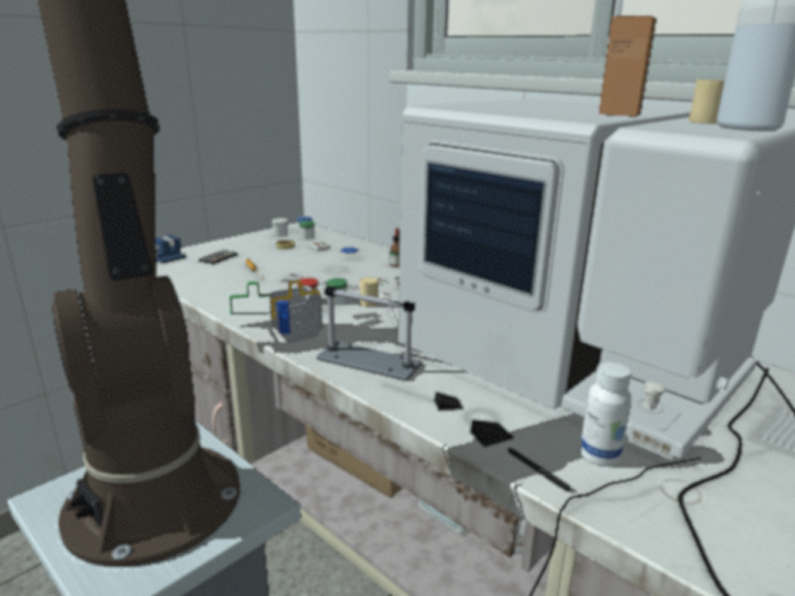

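View pics/side.png

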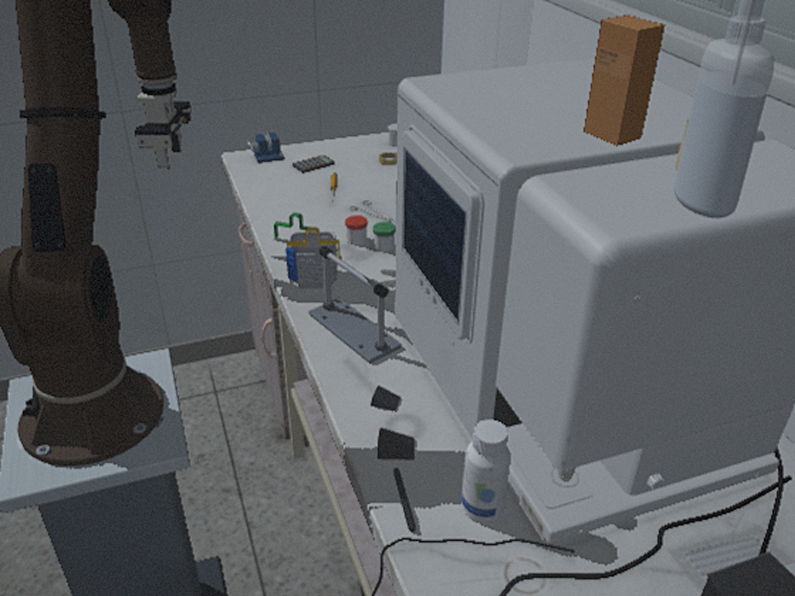

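The scene picture shows candidates for the strap: a green look-alike at (176,209), and the yellow one on the pans at (207,204), which is the one meant. Readers: a small one at (315,282) and the larger one at (345,304), which is the one meant. In the side view the yellow strap is at (218,167), the blue ears at (206,184), the bar at (249,190), the large reader at (279,312).

```bash
python3 - <<'E'
from h import *
np.set_printoptions(precision=4,suppress=True)
a=arm.get_image('scene');b=arm.get_image('side')
def t(n,p,q): print(n,*tri([ray(p,a),ray(q,b)]))
t('strap_top',(205,200),(220,165));t('stack',(209,236),(223,196));t('bar',(260,213),(249,189));t('reader_top',(346,297),(280,307));t('reader',(345,309),(279,319))
t('lug',(199,211),(206,173))
# bar ends
for n in['stand_bar','stand']:
  for i in (a,b):
    for d in arm.trace(n,i)[:1]:
      ys,xs=np.nonzero(d['region']);print(n,d['conf'],xs.min(),xs.max(),ys.min(),ys.max())
fa=cv2.resize(a['frame'][180:280,150:310],None,fx=4.5,fy=4.5,interpolation=cv2.INTER_CUBIC)
fb=cv2.resize(b['frame'][140:270,180:300],None,fx=3.46,fy=3.46,interpolation=cv2.INTER_CUBIC)
cv2.imwrite('pics/c1.png',np.hstack([cv2.resize(a['frame'][190:270,155:300],(480,265)),cv2.resize(b['frame'][145:260,190:290],(300,265))])[:,:,::-1])
E
```

```text
strap_top [0.4989 0.3173 0.1192] [6.1, 6.1]
stack [ 0.5059  0.3215 -0.0101] [0.3, 0.3]
bar [0.531  0.0961 0.1405] [4.6, 4.6]
reader_top [ 0.4959 -0.2578  0.0229] [1.1, 1.1]
reader [ 0.4922 -0.2614 -0.0114] [2.7, 2.7]
lug [0.4469 0.2848 0.1104] [0.1, 0.1]
stand_bar 0.94 223 297 202 268
stand_bar 0.63 219 282 174 254
stand 0.64 225 296 202 267
stand 0.92 217 282 173 255
```

View pics/c1.png

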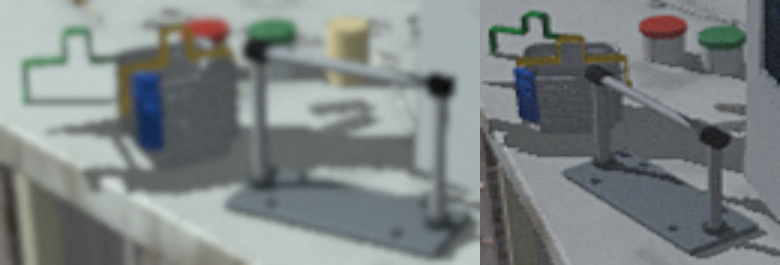

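>>> carry_out(claw=[9.18,9.18,9.18,9.18,9.18,9.18,9.18,9.18,9.18,9.18,9.18,9.18,9.18,9.18], delta_pos=[[0,0,-4.25],[0,0,-4.25],[0,0,-4.25],[0,0,-4.25],[-3.5,-2.05,0],[-3.5,-2.05,0],[-3.5,-2.05,0],[-3.5,-2.05,0],[-3.5,-2.05,0],[-3.5,-2.05,0],[-3.5,-2.05,0],[-3.5,-2.05,0],[-3.5,-2.05,0],[0,0,0]], angular=[[0,0,0],[0,0,0],[0,0,0],[0,0,0],[0,0,0],[0,0,0],[0,0,0],[0,0,0],[0,0,0],[0,0,0],[0,0,0],[0,0,0],[0,0,0],[0,0,0]])

```text
clock: 2.8
position: [0.4601, 0.2858, 0.3604]
ee_rot: [0.609, 3.079, -0.002]
force: [0.3, 0.4, -0.1]
width: 1.002
gripper_force: 0.0
```

>>> carry_out(claw=[9.18,9.18,9.18,9.18,9.18,9.18,9.18,9.18,9.18,9.18,9.18,9.18], delta_pos=[[0,0,0],[0,0,0],[0,0,0],[0,0,0],[0,0,0],[0,0,0],[0,0,0],[0,0,0],[0,0,0],[0,0,0],[0,0,0],[0,0,0]], angular=[[0,0,0.141],[0,0,0.141],[0,0,0.141],[0,0,0.141],[0,0,0.141],[0,0,0.141],[0,0,0.141],[0,0,0.141],[0,0,0.141],[0,0,0.141],[0,0,0],[0,0,0]])

```text
clock: 4.0
position: [0.4559, 0.2922, 0.36]
ee_rot: [-2.447, -1.97, -0.0]
force: [0.0, -0.4, 0.5]
width: 1.0
gripper_force: 0.0
```

```bash
python3 - <<'E'
from h import *
np.set_printoptions(precision=4,suppress=True)
w=arm.get_image('wrist');o=arm.observe();print(o['position'],R.from_rotvec(o['ee_rot']).as_matrix(),o['joints'],w['T'],w['mtx'][0])
save(w,'w1.png',None,1.4)
np.savez('w1.npz',T=w['T'],mtx=w['mtx'],frame=w['frame'])
for n in ['strap','strap_top','strap_saddle','pan_lug','stack','stand_bar']:
    print(n,[(np.round(px(d['centre']),1).tolist(),round(d['conf'],2)) for d in arm.place_of(n,w)][:4])
E
```

```text
[0.456  0.2921 0.36  ] [[ 0.2141  0.9768 -0.    ]
 [ 0.9768 -0.2141  0.0002]
 [ 0.0002 -0.0001 -1.    ]] [-0.9788  0.2011  0.3927  1.5082 -0.0773  1.4475 -0.7995] [[ 0.977  -0.2041 -0.0618  0.472 ]
 [-0.2133 -0.9363 -0.2789  0.3679]
 [-0.001   0.2856 -0.9583  0.555 ]
 [ 0.      0.      0.      1.    ]] [325.1923   0.     275.9237]
strap [([302.0, 155.6], 0.85), ([263.8, 183.5], 0.67), ([278.4, 32.7], 0.56)]
strap_top [([304.3, 155.2], 0.67), ([277.2, 29.7], 0.66)]
strap_saddle [([305.2, 158.0], 0.71)]
pan_lug [([265.3, 184.0], 0.89)]
stack []
stand_bar [([349.8, 298.0], 0.96)]
```

View pics/w1.png

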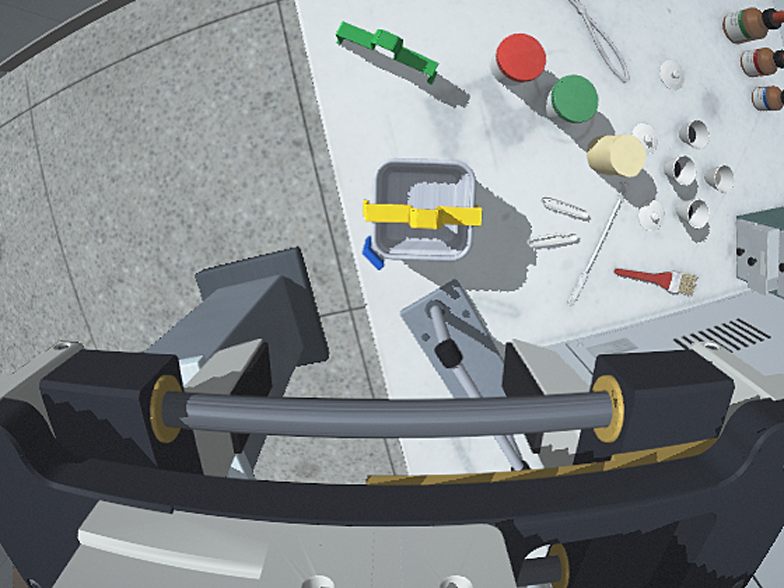

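The wrist view shows the yellow strap with its U at (303,154) over the pan, the blue ear at (266,181), the green look-alike at (275,33), and the bar from (312,220) to (370,333).

```bash
cat >> h.py <<'E'
def cols(f):
    h=cv2.cvtColor(f,cv2.COLOR_RGB2HSV);
    y=cv2.inRange(h,(22,150,90),(32,255,255));b=cv2.inRange(h,(105,150,60),(125,255,255))
    out=[]
    for m in (y,b):
        m=m.copy();m[235:]=0
        n,l,s,c=cv2.connectedComponentsWithStats(m);k=1+np.argmax(s[1:,4]);ys,xs=np.nonzero(l==k)
        out.append(np.c_[xs,ys].astype(float))
    return out
E
python3 - <<'E'
from h import *
np.set_printoptions(precision=4,suppress=True)
w=dict(np.load('w1.npz'))
y,b=cols(w['frame'])
print(len(y),len(b),y.min(0),y.max(0),b.mean(0),b.min(0),b.max(0))
print('top@.137',onz(ray((304.5,156),w,1),.137),'saddle strap ends @.103',onz(ray((262,150),w,1),.103),onz(ray((343,153),w,1),.103))
print('ear',onz(ray((265.3,184),w,1),.113))
# pan corners outer rim (approx) z=.1
for p in[(271,115),(338,115),(337,183),(270,183)]: print(onz(ray(p,w,1),.1))
print('bar',onz(ray((320,251),w,1),.15),onz(ray((368,328),w,1),.15))
a={'p':[(234.1,205.1),(287.3,215.7)]};b=[(230,177.5),(268.3,204.5)]
A=arm.get_image('scene');B=arm.get_image('side')
for p,q in zip(a['p'],b): print(tri([ray(p,A),ray(q,B)]))
f=w['frame'][95:200,245:360];cv2.imwrite('pics/c2.png',cv2.resize(f,None,fx=5.5,fy=5.5,interpolation=cv2.INTER_CUBIC)[:,:,::-1])
E
```

```text
1070 143 [260. 143.] [343. 162.] [265.3287 181.6713] [259. 169.] [273. 192.]
top@.137 [0.496  0.3065 0.137 ] saddle strap ends @.103 [0.4417 0.3223 0.103 ] [0.5526 0.2949 0.103 ]
ear [0.4363 0.276  0.113 ]
[0.4644 0.3673 0.1   ]
[0.5561 0.3489 0.1   ]
[0.5369 0.253  0.1   ]
[0.4422 0.2732 0.1   ]
bar [0.4916 0.1766 0.15  ] [0.5464 0.0235 0.15  ]
(array([0.4936, 0.1673, 0.1513]), [0.1, 0.1])
(array([0.5559, 0.0038, 0.1468]), [1.5, 1.5])
```

View pics/c2.png

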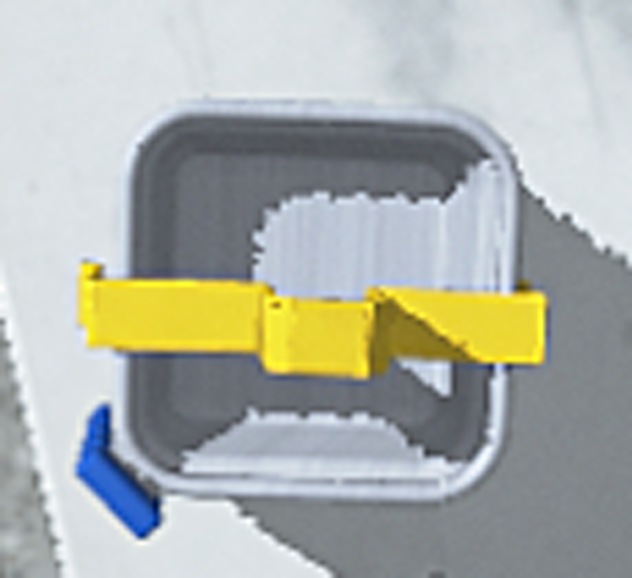

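>>> carry_out(claw=[9.18,9.18,9.18,9.18,9.18], delta_pos=[[-2.5,2.5,2.5],[-2.5,2.5,2.5],[-2.5,2.5,2.5],[0,0,0],[0,0,0]], angular=[[0,0,0],[0,0,0],[0,0,0],[0,0,0],[0,0,0]])

```text
clock: 4.95
position: [0.513, 0.2015, 0.2846]
ee_rot: [-2.454, -1.962, 0.002]
force: [0.7, 1.0, 0.3]
width: 1.0
gripper_force: 0.0
```

```bash
python3 - <<'E'
from h import *
np.set_printoptions(precision=4,suppress=True)
v=dict(np.load('w1.npz'));w=arm.get_image('wrist');save(w,'w2.png',None,1.4);np.savez('w2.npz',T=w['T'],mtx=w['mtx'],frame=w['frame'])
print(arm.observe()['position'])
P={}
for n in ['strap_top','pan_lug','stand_bar']:
    r=[(px(d['centre']),d['conf']) for d in arm.place_of(n,w)][:3];print(n,r)
E
```

```text
[0.5129 0.2029 0.2852]
strap_top [([235.424, 92.988], 0.69), ([296.57599999999996, 232.89], 0.33)]
pan_lug [([198.79999999999998, 133.98], 0.94)]
stand_bar [([306.488, 277.788], 0.96), ([243.208, 94.08], 0.58)]
```

View pics/w2.png

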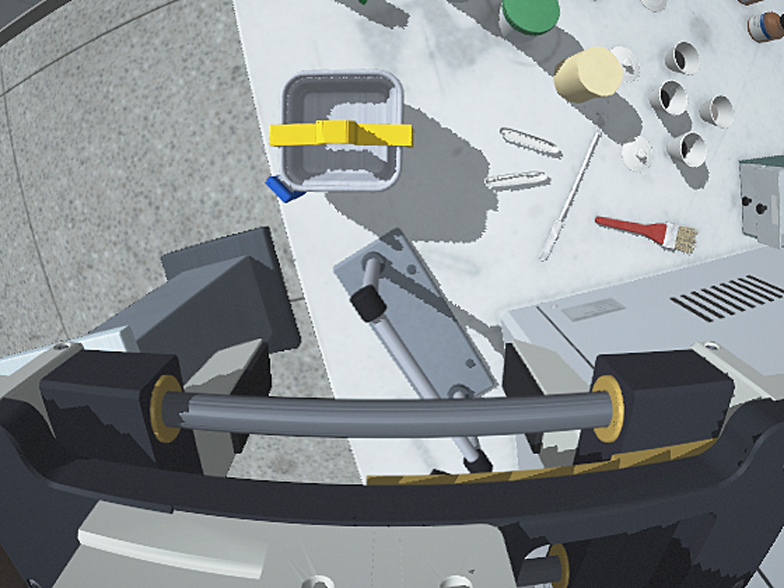

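Second wrist view: strap U top at (238,94), ear at (199,134), bar head ends at (264,216) and (344,329).

```bash
python3 - <<'E'
from h import *
np.set_printoptions(precision=4,suppress=True)
v=dict(np.load('w1.npz'));w=dict(np.load('w2.npz'))
def t(n,p,q):
    X,e=tri([ray(p,v,1),ray(q,w,1)]);print(n,X,e);return X
t('top',(302.6,156.5),(238,93.6));t('lug',(265.3,184),(198.8,134))
l=t('L',(260.5,152),(193,96));r=t('R',(344,154.6),(293.7,96.5));print('strap yaw',np.degrees(np.arctan2(*(r-l)[1::-1])),(l+r)/2,np.linalg.norm(r-l))
e1=t('bar1',(320,251),(264,215));e2=t('bar2',(368,328),(344,329))
# rim corners in w2, z=.1
c=[onz(ray((p[0]/1.4,p[1]/1.4),w,1),.1) for p in[(284,70),(402,70),(402,190),(284,190)]];print(np.array(c),np.mean(c,0))
c=[onz(ray((245+p[0]/5.5,95+p[1]/5.5),v,1),.1) for p in[(128,98),(516,98),(516,498),(128,498)]];print(np.array(c),np.mean(c,0))
print('bar w2@.15',onz(ray((264,215),w,1),.15),onz(ray((344,329),w,1),.15))
o=arm.observe();print(o['position'],R.from_rotvec(o['ee_rot']).as_matrix())
E
```

```text
top [0.4943 0.3065 0.1344] [0.9, 0.9]
lug [0.4362 0.275  0.1062] [0.6, 0.6]
L [0.4396 0.3204 0.103 ] [0.6, 0.6]
R [0.5534 0.2921 0.1027] [0.3, 0.3]
strap yaw -13.947198541204505 [0.4965 0.3063 0.1028] 0.117267399506769
bar1 [0.4922 0.1737 0.1431] [0.4, 0.4]
bar2 [ 0.567  -0.0818  0.0362] [6.6, 6.6]
[[0.4633 0.3721 0.1   ]
 [0.558  0.3475 0.1   ]
 [0.536  0.2489 0.1   ]
 [0.4395 0.2721 0.1   ]] [0.4992 0.3101 0.1   ]
[[0.4614 0.3711 0.1   ]
 [0.5578 0.3517 0.1   ]
 [0.5389 0.2487 0.1   ]
 [0.4389 0.2701 0.1   ]] [0.4993 0.3104 0.1   ]
bar w2@.15 [0.4933 0.1761 0.15  ] [0.5569 0.0042 0.15  ]
[0.5128 0.2038 0.2856] [[ 0.2161  0.9764  0.001 ]
 [ 0.9764 -0.2161  0.0011]
 [ 0.0013  0.0007 -1.    ]]
```

>>> carry_out(claw=[6,6,6,6,6,6,6,6,6,6,6], delta_pos=[[3.2,-1.3,0],[3.2,-1.3,0],[3.2,-1.2,0],[0,0,4.5],[0,0,4.5],[0,0,3],[0,0,2],[0,0,0],[0,0,0],[0,0,0],[0,0,0]], angular=[[0,0,0.026],[0,0,0],[0,0,0],[0,0,0],[0,0,0],[0,0,0],[0,0,0],[0,0,0],[0,0,0],[0,0,0],[0,0,0]])

```text
clock: 6.25
position: [0.4994, 0.3052, 0.1465]
ee_rot: [-2.477, -1.932, -0.004]
force: [-1.3, 0.2, 0.3]
width: 0.653
gripper_force: 0.0
```

```bash
python3 - <<'E'
from h import *
np.set_printoptions(precision=4,suppress=True)
w=arm.get_image('wrist');b=arm.get_image('side');o=arm.observe();print(o['position'],np.degrees(np.arctan2(*R.from_rotvec(o['ee_rot']).as_matrix()[1::-1,1])))
cv2.imwrite('pics/g.png',np.hstack([cv2.resize(w['frame'][90:300,150:430],(520,390)),cv2.resize(b['frame'][130:230,180:252],(280,390))])[:,:,::-1])
E
```

```text
[0.4991 0.3049 0.146 ] -14.09475274017488
```

View pics/g.png

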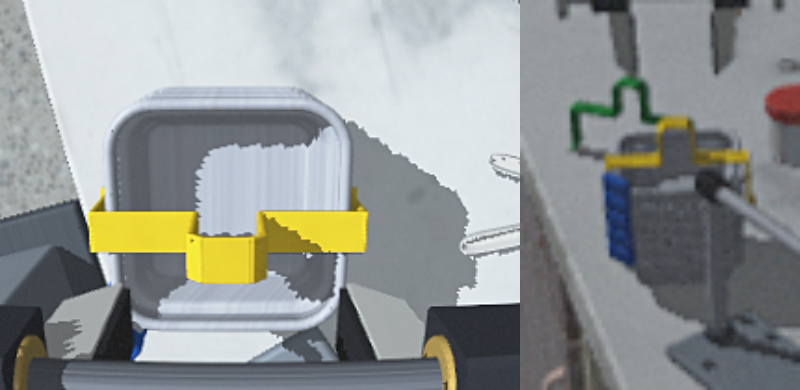

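The view shows the U between the open fingers, slightly left of the middle; I shift 3 mm, go down and close.

>>> carry_out(claw=[6,6,6,6,2,2,2,2,2,2], delta_pos=[[0.1,-0.3,1.5],[0,0,1.5],[0,0,0.8],[0,0,0],[0,0,0],[0,0,0],[0,0,0],[0,0,0],[0,0,0],[0,0,0]], angular=[[0,0,0],[0,0,0],[0,0,0],[0,0,0],[0,0,0],[0,0,0],[0,0,0],[0,0,0],[0,0,0],[0,0,0]], force=20)

```text
clock: 7.35
position: [0.496, 0.3063, 0.1071]
ee_rot: [-2.477, -1.932, -0.0]
force: [0.4, 0.2, -0.1]
width: 0.227
gripper_force: 0.0
```

```bash
python3 - <<'E'
from h import *
w=arm.get_image('wrist');b=arm.get_image('side');print(arm.observe()['width'],arm.observe()['gripper_force'])
cv2.imwrite('pics/g2.png',np.hstack([cv2.resize(w['frame'][90:300,150:430],(520,390)),cv2.resize(b['frame'][130:230,180:252],(280,390))])[:,:,::-1])
E
```

```text
0.21590255486107338 0.0
```

View pics/g2.png

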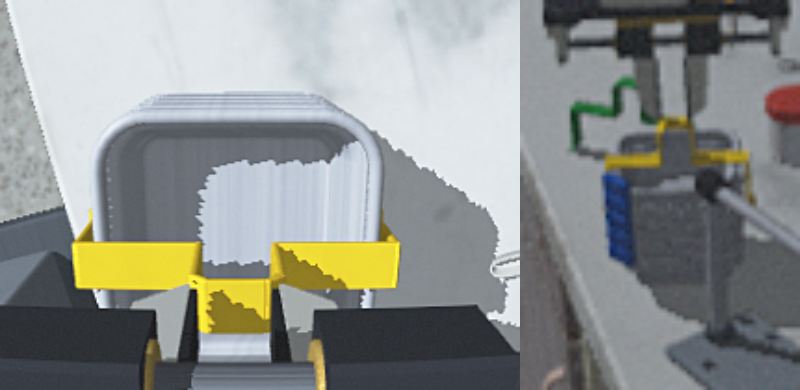

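```bash
python3 - <<'E'
from h import *
w=arm.get_image('wrist');a=arm.get_image('scene');b=arm.get_image('side');o=arm.observe();P=o['position']
T=w['T'];print(T)
def fp(X):
    c=T[:3,:3].T@(X-T[:3,3]);th=np.arctan2(np.hypot(c[0],c[1]),c[2]);f=w['mtx'][0,0]*th/np.hypot(c[0],c[1]);return c[0]*f+w['mtx'][0,2],c[1]*f+w['mtx'][1,2]
S=np.array([.4965,.3063,.1]);
for n,X in(('tcp',P),('straptop',S+[0,0,.037]),('origin',S)):
    print(n,X,'side',proj(X,b),'scene',proj(X,a),'wrist',fp(X))
ca=cv2.resize(a['frame'][150:250,160:250],(430,478),interpolation=2);cb=cv2.resize(b['frame'][130:210,185:245],(359,478),interpolation=2)
cv2.imwrite('pics/g3.png',np.hstack([ca,cb])[:,:,::-1])
E
```

```text
[[ 9.69993261e-01 -2.32752601e-01 -7.02801518e-02  5.14299917e-01]
 [-2.43130201e-01 -9.29627289e-01 -2.76912997e-01  3.81484460e-01]
 [-8.82126705e-04  2.85690969e-01 -9.58321393e-01  3.02013207e-01]
 [ 0.00000000e+00  0.00000000e+00  0.00000000e+00  1.00000000e+00]]
tcp [0.49596009 0.30621407 0.10692586] side [np.float64(219.51527324773474), np.float64(168.30445201927432)] scene [np.float64(207.49770014279625), np.float64(206.2065836248431)] wrist (np.float64(276.98337589983527), np.float64(236.31558952530844))
straptop [0.4965 0.3063 0.137 ] side [np.float64(219.18749608217541), np.float64(159.9937892158418)] scene [np.float64(207.1253178622306), np.float64(197.58640583925867)] wrist (np.float64(278.0005416580788), np.float64(255.7813306246185))
origin [0.4965 0.3063 0.1   ] side [np.float64(219.78261921928717), np.float64(170.14589265381406)] scene [np.float64(207.7269326565964), np.float64(208.11007454357102)] wrist (np.float64(277.7176967013982), np.float64(232.17232810536188))
```

View pics/g3.png

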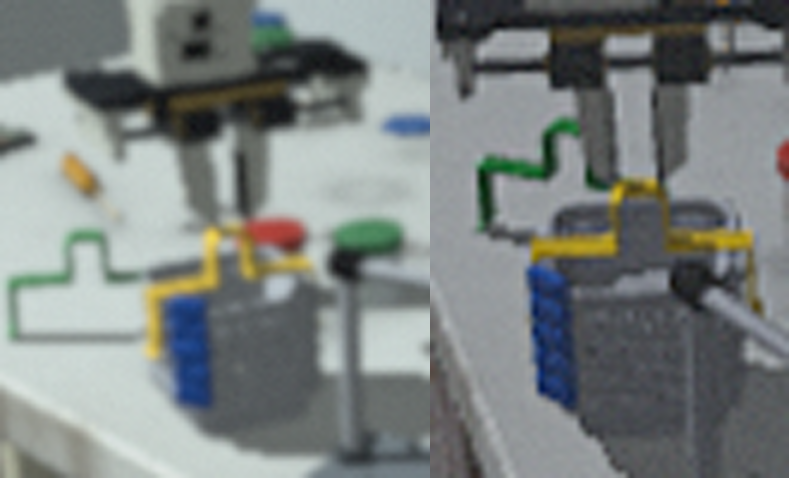

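Both views show the fingertips just at the U's top, about 3 cm above the reported TCP: the gripper closed above the strap (pads 20 mm apart, no force). I'll gauge the real tip height by lowering slowly until contact with the U's top.

>>> carry_out(claw=[2,2,2], delta_pos=[[0,0,0.2],[0,0,0],[0,0,0]], angular=[[0,0,0],[0,0,0],[0,0,0]])

```text
clock: 7.9
position: [0.4959, 0.3062, 0.1048]
ee_rot: [2.477, 1.932, -0.0]
force: [-0.3, -0.5, 0.4]
width: 0.221
gripper_force: 0.0
```

>>> carry_out(claw=[2,2,2], delta_pos=[[0,0,0.2],[0,0,0],[0,0,0]], angular=[[0,0,0],[0,0,0],[0,0,0]])

```text
clock: 8.2
position: [0.4959, 0.3062, 0.1028]
ee_rot: [2.477, 1.932, -0.0]
force: [0.1, 0.4, -0.4]
width: 0.216
gripper_force: 0.0
```

>>> carry_out(claw=[2,2,2], delta_pos=[[0,0,0.2],[0,0,0],[0,0,0]], angular=[[0,0,0],[0,0,0],[0,0,0]])

```text
clock: 8.5
position: [0.4959, 0.3062, 0.1009]
ee_rot: [-2.477, -1.932, 0.0]
force: [0.1, -0.3, -0.0]
width: 0.216
gripper_force: 0.0
```

>>> carry_out(claw=[2,2,2], delta_pos=[[0,0,0.2],[0,0,0],[0,0,0]], angular=[[0,0,0],[0,0,0],[0,0,0]])

```text
clock: 8.8
position: [0.4967, 0.3064, 0.0996]
ee_rot: [2.477, 1.932, 0.002]
force: [0.7, -0.1, 5.2]
width: 0.216
gripper_force: 2.8
```

```bash
python3 - <<'E'
from h import *
a=arm.get_image('scene');b=arm.get_image('side');w=arm.get_image('wrist');o=arm.observe();print(o['position'],o['force'],o['width'])
ca=cv2.resize(a['frame'][160:220,185:235],(320,384),interpolation=2);cb=cv2.resize(b['frame'][140:190,200:242],(322,384),interpolation=2)
np.savez('g4.npz',a=a['frame'],b=b['frame'],w=w['frame'],wT=w['T'])
cv2.imwrite('pics/g4.png',np.hstack([ca,cb])[:,:,::-1])
E
```

```text
[0.49669541 0.30642102 0.09956746] [ 0.02293759 -1.06689753  5.21182187] 0.2154232729845337
```

Contact at reported z = 0.100, so the real tips lie about 36 mm behind the reported TCP (the tip-to-body distance looks as specified). I'll raise, open, go down 28 mm past that contact, and close.

>>> carry_out(claw=[6,6,6,6,6,6,6,6,6,2,2,2,2,2,2], delta_pos=[[0,0,-0.9],[0,0,0],[0,0,0],[0,0,0],[0,0,0],[0,0,1.3],[0,0,1.2],[0,0,1.1],[0,0,0],[0,0,0],[0,0,0],[0,0,0],[0,0,0],[0,0,0],[0,0,0]], angular=[[0,0,0],[0,0,0],[0,0,0],[0,0,0],[0,0,0],[0,0,0],[0,0,0],[0,0,0],[0,0,0],[0,0,0],[0,0,0],[0,0,0],[0,0,0],[0,0,0],[0,0,0]], force=20)

```text
clock: 10.45
position: [0.4962, 0.3064, 0.0723]
ee_rot: [-2.477, -1.932, -0.001]
force: [-0.6, -0.8, 2.5]
width: 0.325
gripper_force: 20.0
```

>>> carry_out(claw=[2,2,2,2,2,2,2,2,2,2,2,2,2,2,2], delta_pos=[[0,0,-1],[0,0,-3],[0,0,-4],[0,0,-4],[0,0,-4],[0,0,0],[-3.2,1.05,0],[-3.2,1.05,0],[-3.2,1.05,0],[-3.2,1.05,0],[-3.3,1.0,0],[0,0,0],[0,0,0],[0,0,0],[0,0,0]], angular=[[0,0,0],[0,0,0],[0,0,0],[0,0,0],[0,0,0],[0,0,0],[0,0,0],[0,0,0],[0,0,-0.12],[0,0,-0.12],[0,0,-0.12],[0,0,-0.12],[0,0,-0.119],[0,0,0],[0,0,0]])

```text
clock: 11.95
position: [0.519, 0.1393, 0.2318]
ee_rot: [-1.801, -2.574, 0.0]
force: [-0.3, 0.2, -2.2]
width: 0.327
gripper_force: 20.0
```

```bash
cat > m.py <<'E'
from h import *
np.set_printoptions(precision=4,suppress=True)
w=arm.get_image('wrist');a=arm.get_image('scene');b=arm.get_image('side');o=arm.observe();M=R.from_rotvec(o['ee_rot']).as_matrix()
print(o['clock'],o['position'],'yaw',np.degrees(np.arctan2(M[1,1],M[0,1])),o['joints'],o['force'],o['width'])
np.savez('m.npz',wT=w['T'],K=w['mtx'],w=w['frame'],a=a['frame'],b=b['frame'])
E
python3 - <<'E'
from m import *
for n in['strap_saddle','strap_top','stand_bar']:
    for k,i in(('a',a),('b',b),('w',w)): print(n,k,[(np.round(px(d['centre']),1).tolist(),round(d['conf'],2)) for d in arm.place_of(n,i)][:3])
for i in(a,b):
    h=cv2.cvtColor(i['frame'],cv2.COLOR_RGB2HSV);y=cv2.inRange(h,(20,140,80),(33,255,255));n,l,s,c=cv2.connectedComponentsWithStats(y)
    print(s[1:][s[1:,4]>15].tolist())
B=np.array([.525,.09,.15]);print('bar',proj(B,a),proj(B,b))
ca=cv2.resize(a['frame'][140:240,205:305],(400,400),interpolation=2);cb=cv2.resize(b['frame'][110:210,195:295],(400,400),interpolation=2)
cv2.imwrite('pics/g5.png',np.hstack([ca,cb])[:,:,::-1])
E
```

```text
12.1 [0.5191 0.1395 0.2318] yaw 20.12312095763206 [-0.6441  0.2592  0.359   1.747  -0.0986  1.1533  0.0952] [-0.1041 -0.3096 -0.5024] 0.3275041117315017
strap_saddle a [([245.0, 156.8], 0.76), ([175.8, 197.9], 0.6)]
strap_saddle b [([241.5, 136.4], 0.78), ([205.6, 148.9], 0.67), ([250.4, 167.4], 0.27)]
strap_saddle w [([276.7, 283.5], 0.69)]
strap_top a [([250.4, 160.3], 0.71), ([259.2, 228.9], 0.58), ([175.8, 201.5], 0.52)]
strap_top b [([240.4, 136.6], 0.87), ([210.0, 152.1], 0.57)]
strap_top w [([271.9, 287.3], 0.84), ([246.4, 38.1], 0.68)]
stand_bar a [([258.4, 212.7], 0.7)]
stand_bar b [([220.6, 180.4], 0.72), ([249.2, 190.7], 0.71)]
stand_bar w [([262.5, 253.7], 0.74)]
[[247, 158, 10, 20, 79], [235, 171, 10, 20, 72]]
[[238, 135, 21, 21, 114], [221, 148, 17, 22, 99]]
bar [np.float64(259.216593345589), np.float64(209.77568590652913)] [np.float64(247.98487462214567), np.float64(189.1383438242881)]
```

```bash
python3 - <<'E'
from h import *
np.set_printoptions(precision=0,suppress=True,linewidth=200)
def fp(X,T,K):
    c=T[:3,:3].T@(X-T[:3,3]);th=np.arctan2(np.hypot(c[0],c[1]),c[2]);f=K[0,0]*th/np.hypot(c[0],c[1]);return c[0]*f+K[0,2],c[1]*f+K[1,2]
e1=np.array([.4933,.1761,.15]);e2=np.array([.5569,.0042,.15]);m=(e1+e2)/2;u=(e1-e2)/np.linalg.norm(e1-e2);n=np.array([u[1],-u[0],0])
a=arm.get_image('scene');b=arm.get_image('side');v=dict(np.load('w1.npz'));w=dict(np.load('w2.npz'));z=np.load('m.npz')
offs=np.arange(-20,21,2)/1000
print(offs*1000)
for nm,fr,f in(('w1',v['frame'],lambda X:fp(X,v['T'],v['mtx'])),('w2',w['frame'],lambda X:fp(X,w['T'],w['mtx'])),('m',z['w'],lambda X:fp(X,z['wT'],z['K'])),('sc',a['frame'],lambda X:proj(X,a)),('si',b['frame'],lambda X:proj(X,b))):
    g=cv2.cvtColor(fr,cv2.COLOR_RGB2GRAY).astype(np.float32)
    for s in ((.06,.045,.03) if nm!='m' else (.07,-.02,)):
        pts=np.array([f(m+u*(s+ds)+n*o) for ds in(-.004,0,.004) for o in offs],np.float32)
        val=cv2.remap(g,pts[:,0],pts[:,1],cv2.INTER_LINEAR).reshape(3,-1).mean(0);print(nm,s,val)
E
```

```text
[-20. -18. -16. -14. -12. -10.  -8.  -6.  -4.  -2.   0.   2.   4.   6.   8.  10.  12.  14.  16.  18.  20.]
w1 0.06 [144. 146. 146. 146. 145. 142. 170. 192. 190. 174. 149. 110. 133. 146. 146. 146. 145. 145. 144. 145. 145.]
w1 0.045 [122. 133. 144. 148. 145. 141. 173. 193. 189. 171. 145. 107. 132. 146. 145. 144. 144. 144. 143. 143. 144.]
w1 0.03 [101. 101.  98.  93.  85.  85.  95. 108. 118. 116. 111.  92. 120. 136. 141. 144. 143. 142. 143. 143. 142.]
w2 0.06 [226. 226. 225. 226. 223. 150. 182. 197. 193. 170. 146. 105. 138. 150. 150. 149. 149. 150. 148. 150. 149.]
w2 0.045 [224. 225. 225. 226. 192. 137. 191. 196. 190. 168. 142. 100. 146. 151. 150. 150. 149. 150. 150. 150. 149.]
w2 0.03 [224. 223. 225. 228. 200. 144. 192. 197. 188. 165. 139.  95. 146. 150. 149. 148. 149. 149. 150. 148. 148.]
m 0.07 [156. 155. 155. 156. 156. 156. 172. 207. 204. 185. 164. 122. 144. 155. 155. 151. 114. 106.  88.  89.  95.]
m -0.02 [ 66. 186. 199. 213. 211. 205. 200. 203. 203. 196. 186. 173. 170. 164. 185. 186. 187. 187. 188. 189. 191.]
sc 0.06 [115. 116. 117. 120. 124. 130. 137. 145. 152. 159. 164. 169. 171. 171. 169. 167. 166. 165. 165. 163. 164.]
sc 0.045 [108. 108. 109. 113. 120. 128. 136. 144. 153. 161. 168. 173. 177. 180. 182. 184. 186. 187. 187. 188. 188.]
sc 0.03 [103. 105. 108. 114. 120. 128. 136. 144. 152. 161. 168. 173. 177. 181. 184. 186. 188. 190. 191. 192. 193.]
si 0.06 [ 71.  67.  65.  69.  80.  97. 116. 133. 143. 146. 137. 122. 115. 121. 133. 144. 149. 148. 148. 148. 147.]
si 0.045 [ 71.  72.  72.  73.  81.  98. 116. 133. 142. 144. 136. 127. 131. 139. 145. 146. 145. 144. 141. 140. 139.]
si 0.03 [ 82.  96. 109. 111. 110. 108. 117. 131. 140. 142. 135. 126. 128. 138. 147. 148. 147. 145. 142. 141. 141.]
```

>>> carry_out(claw=[2,2,2,2,2,2,2,2], delta_pos=[[0.2,-1.45,0],[0,0,3],[0,0,4],[0,0,3],[0,0,0.8],[0,0,0],[0,0,0],[0,0,0]], angular=[[0,0,0],[0,0,0],[0,0,0],[0,0,0],[0,0,0],[0,0,0],[0,0,0],[0,0,0]])

```text
clock: 13.45
position: [0.5063, 0.1366, 0.1255]
ee_rot: [1.796, 2.576, 0.004]
force: [-0.2, -0.0, -1.1]
width: 0.326
gripper_force: 20.0
```

```bash
python3 - <<'E'
from m import *
p=o['position'];m=np.array([.5221,.0891]);u=np.array([-.347,.938]);n=np.array([.938,.347]);print('x',(p[:2]-m)@n,'y',(p[:2]-m)@u,'saddle z',p[2]+.0617)
pr=[]
for n_ in['strap_saddle','strap_top']:
    for k,i in(('a',a),('b',b)): print(n_,k,[(np.round(px(d['centre']),1).tolist(),round(d['conf'],2)) for d in arm.place_of(n_,i)][:2], proj([p[0],p[1],p[2]+(.0617 if 'sad' in n_ else .0647)],i))
E
```

```text
13.6 [0.5057 0.1364 0.125 ] yaw 20.220594416375782 [-0.6225  0.3432  0.3338  1.9239 -0.1422  0.8952  0.1351] [-0.2333 -0.0299 -1.0706] 0.32596187986962605
x 0.0010452887805819933 y 0.050095251685625376 saddle z 0.18665344835935319
strap_saddle a [([243.5, 194.1], 0.73), ([178.1, 198.8], 0.4)] [np.float64(243.66257784096828), np.float64(195.79585108937673)]
strap_saddle b [([238.8, 174.3], 0.81), ([209.3, 151.7], 0.54)] [np.float64(236.46723164950174), np.float64(171.31983787588976)]
strap_top a [([247.5, 194.7], 0.57), ([176.3, 200.6], 0.41)] [np.float64(243.6432057630539), np.float64(194.84762553737977)]
strap_top b [([236.8, 172.8], 0.61)] [np.float64(236.43271378370247), np.float64(170.409739194865)]
```

>>> carry_out(claw=[2,2,2,2,2,2,2,2], delta_pos=[[0,-0.1,1],[0,0,0.8],[0,0,0.5],[0,0,0.3],[0,0,0.2],[0,0,0.2],[0,0,0],[0,0,0]], angular=[[0,0,0],[0,0,0],[0,0,0],[0,0,0],[0,0,0],[0,0,0],[0,0,0],[0,0,0]])

```text
clock: 14.6
position: [0.5042, 0.1358, 0.0942]
ee_rot: [1.797, 2.577, 0.001]
force: [-1.0, -0.4, 2.0]
width: 0.327
gripper_force: 20.0
```

>>> carry_out(claw=[4,4.5,5,5,5,5,5,5,5,5,5,5], delta_pos=[[0,0,0],[0,0,0],[0,0,0],[0,0,0],[0,0,0],[0,0,-2],[0,0,-4],[0,0,-4],[0,0,-4],[0,0,-4],[0,0,0],[0,0,0]], angular=[[0,0,0],[0,0,0],[0,0,0],[0,0,0],[0,0,0],[0,0,0],[0,0,0],[0,0,0],[0,0,0],[0,0,0],[0,0,0],[0,0,0]])

```text
clock: 15.8
position: [0.5045, 0.136, 0.2745]
ee_rot: [1.796, 2.576, 0.003]
force: [0.1, -0.1, -0.2]
width: 0.544
gripper_force: 0.0
```

```bash
python3 - <<'E'
from m import *
p=np.array([.5048,.136,.156])
for n_ in['strap_saddle','strap_top','strap','stack','pan_lug','pan_far']:
    for k,i in(('a',a),('b',b),('w',w)): print(n_,k,[(np.round(px(d['centre']),1).tolist(),round(d['conf'],2)) for d in arm.place_of(n_,i)][:2], proj(p,i) if 'strap' in n_ and k!='w' else '')
A=cv2.resize(a['frame'][170:240,180:280],(400,280),interpolation=2);B=cv2.resize(b['frame'][140:210,190:290],(400,280),interpolation=2)
W=cv2.resize(w['frame'][60:300,100:460],(480,320))
out=np.zeros((600,800,3),np.uint8);out[:280,:400]=A;out[:280,400:]=B;out[280:,:480]=W
cv2.imwrite('pics/h.png',out[:,:,::-1])
E
```

```text
15.95 [0.5032 0.1356 0.2725] yaw 20.220210756991776 [-0.6648  0.2023  0.3668  1.7155 -0.076   1.2403  0.0729] [-0.3329  0.6126 -0.3586] 0.546280498442631
strap_saddle a [([176.2, 198.6], 0.65), ([241.2, 202.8], 0.52)] [np.float64(243.72960062679073), np.float64(205.49886559883652)]
strap_saddle b [([239.1, 180.5], 0.48), ([207.8, 149.7], 0.47)] [np.float64(236.55864717684034), np.float64(180.6282979799473)]
strap_saddle w [([275.7, 191.9], 0.6)] 
strap_top a [([244.9, 206.1], 0.81), ([179.0, 200.2], 0.5)] [np.float64(243.72960062679073), np.float64(205.49886559883652)]
strap_top b [([286.0, 354.2], 0.66), ([236.6, 181.1], 0.57)] [np.float64(236.55864717684034), np.float64(180.6282979799473)]
strap_top w [([273.9, 191.3], 0.67)] 
strap a [([179.2, 207.3], 0.64), ([238.0, 211.5], 0.6)] [np.float64(243.72960062679073), np.float64(205.49886559883652)]
strap b [([240.4, 192.6], 0.67), ([209.5, 162.0], 0.57)] [np.float64(236.55864717684034), np.float64(180.6282979799473)]
strap w [([276.6, 183.8], 0.66)] 
stack a [([210.2, 235.5], 0.62)] 
stack b [([218.5, 195.6], 0.93)] 
stack w [] 
pan_lug a [([198.5, 210.6], 0.91)] 
pan_lug b [([204.3, 175.8], 0.72)] 
pan_lug w [([265.0, 44.6], 0.67)] 
pan_far a [([216.6, 205.3], 0.69)] 
pan_far b [([233.8, 166.5], 0.81), ([223.9, 178.0], 0.26)] 
pan_far w [([274.9, 194.1], 0.7), ([371.8, 36.9], 0.62)]
```

View pics/h.png

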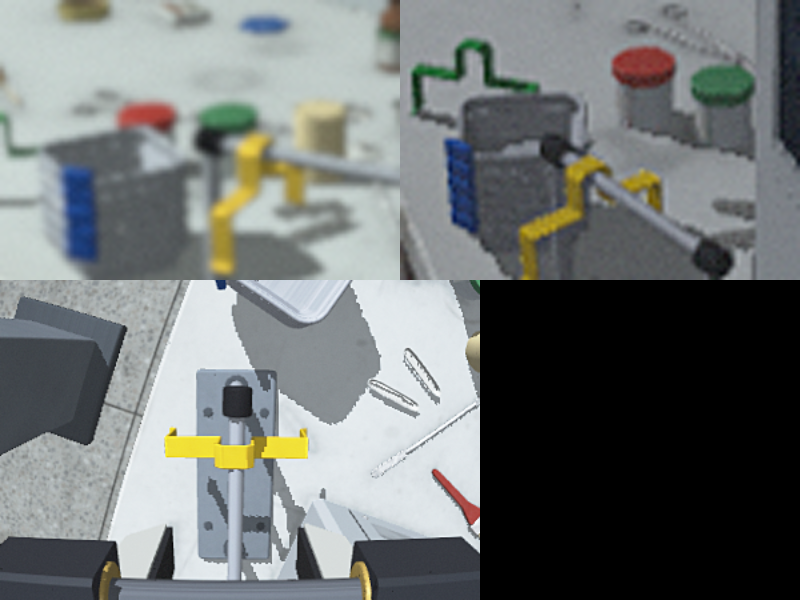

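The picture shows the strap hanging astride the bar, free of the fingers. Now to a place above the blue ear, turned onto the pan's diagonal.

>>> carry_out(claw=[5,5,5,5,5,5,5,5,5,5], delta_pos=[[3.8,-0.3,0],[3.8,-0.3,0],[3.8,-0.3,0],[3.8,-0.3,0],[0,0,0],[0,0,0],[0,0,4],[0,0,2],[0,0,0],[0,0,0]], angular=[[0,0,0],[0,0,0],[0,0,0],[0,0,0],[0,0,-0.1],[0,0,-0.097],[0,0,0],[0,0,0],[0,0,0],[0,0,0]])

```text
clock: 17.85
position: [0.4405, 0.2744, 0.2145]
ee_rot: [1.535, 2.741, -0.0]
force: [1.3, -0.2, 0.6]
width: 0.541
gripper_force: 0.0
```

```bash
cat > ear.py <<'E'
from m import *
def blue(f,lim=420):
    h=cv2.cvtColor(f,cv2.COLOR_RGB2HSV);m=cv2.inRange(h,(105,150,50),(125,255,255));m[lim:]=0
    n,l,s,c=cv2.connectedComponentsWithStats(m);k=1+np.argmax(s[1:,4]);return (l==k),s[k]
mask,s=blue(w['frame']);print('blue bbox',s)
ys,xs=np.nonzero(mask);v=w['frame'].max(2)[mask];print('V quant',np.percentile(v,[5,25,50,75,95]))
pts=np.array([onz(ray((x,y),w,1),.113) for x,y in zip(xs,ys)])[:,:2]
t=(pts-o['position'][:2])@M[:2,:2]  # tool x,y coords
print('toolx range',t[:,0].min(),t[:,0].max(),'tooly range',t[:,1].min(),t[:,1].max())
for x0 in np.arange(t[:,0].min(),t[:,0].max(),.004):
    q=(t[:,0]>=x0)&(t[:,0]<x0+.004)
    if q.sum(): print(round(x0*1000,1),q.sum(),np.round(1000*t[q,1].min(),1),np.round(1000*t[q,1].max(),1),v[q].mean().round())
for d in arm.place_of('pan_lug',w)[:2]: print(px(d['centre']),d['conf'],(onz(ray(px(d['centre']),w,1),.113)-o['position'])@M)
E
python3 ear.py
```

```text
18.0 [0.4411 0.2749 0.2154] yaw 31.503579235631594 [-0.8518  0.2373  0.2375  1.8074 -0.0622  1.1017 -0.0428] [-0.7084  0.3517 -0.4445] 0.5473714280829324
blue bbox [270 169   8  39 298]
V quant [164.85 197.   209.   214.   226.3 ]
toolx range -0.009924092263374752 0.026656302270401524 tooly range -0.006790457859772164 -0.00014033243970016672
-9.9 38 -6.8 -0.1 188.0
-5.9 32 -6.8 -0.1 201.0
-1.9 32 -6.8 -0.2 203.0
2.1 32 -6.7 -0.2 205.0
6.1 32 -6.7 -0.2 206.0
10.1 32 -6.7 -0.2 211.0
14.1 32 -6.7 -0.2 211.0
18.1 36 -6.7 -0.2 205.0
22.1 28 -5.7 -0.2 207.0
26.1 4 -4.8 -2.0 204.0
[273.0, 197.988] 0.76 [-0.0011 -0.0042  0.1023]
[393.79200000000003, 190.512] 0.42 [0.007  0.1141 0.1026]
```

>>> carry_out(claw=[4,4,4,4,4,4,4,4], delta_pos=[[0.3,-0.35,0],[0,0,4],[0,0,4],[0,0,2.5],[0,0,1],[0,0,0],[0,0,0],[0,0,0]], angular=[[0,0,0],[0,0,0],[0,0,0],[0,0,0],[0,0,0],[0,0,0],[0,0,0],[0,0,0]])

```text
clock: 18.85
position: [0.4367, 0.2758, 0.1005]
ee_rot: [1.534, 2.74, 0.004]
force: [-0.4, 0.8, -0.2]
width: 0.435
gripper_force: 0.0
```

```bash
python3 ear.py
```

```text
19.0 [0.4363 0.2755 0.0999] yaw 31.5065559184367 [-0.8324  0.3585  0.2146  1.9623 -0.1018  0.8291 -0.0124] [-0.1652  0.4875 -0.294 ] 0.4329826385910576
blue bbox [270 196  14  68 842]
V quant [156.05 193.   207.   212.   235.  ]
toolx range -0.012487829312040274 0.030541481175630998 tooly range -0.0035379533850032185 0.004432092937746432
-12.5 75 -3.5 3.9 193.0
-8.5 78 -3.5 3.9 198.0
-4.5 78 -3.5 3.9 200.0
-0.5 80 -3.5 4.4 200.0
3.5 84 -3.4 4.4 197.0
7.5 97 -3.4 4.4 210.0
11.5 77 -3.4 4.4 195.0
15.5 72 -2.8 3.7 207.0
19.5 82 -2.8 3.7 202.0
23.5 65 -2.8 3.1 204.0
27.5 54 -2.2 3.1 206.0
[275.8, 247.79999999999998] 0.72 [-0.0021  0.0001 -0.0131]
```

>>> carry_out(claw=[4,4,4,4,0.5,0.5,0.5,0.5,0.5,0.5,0.5], delta_pos=[[0,0,1.2],[0,0,1.2],[0,0,0.8],[0,0,0],[0,0,0],[0,0,0],[0,0,0],[0,0,0],[0,0,0],[0,0,0],[0,0,0]], angular=[[0,0,0],[0,0,0],[0,0,0],[0,0,0],[0,0,0],[0,0,0],[0,0,0],[0,0,0],[0,0,0],[0,0,0],[0,0,0]], force=45)

```text
clock: 20.15
position: [0.436, 0.2752, 0.0672]
ee_rot: [1.535, 2.741, 0.001]
force: [0.8, -0.5, 2.1]
width: 0.087
gripper_force: 45.0
```

```bash
python3 ear.py | head -8
```

```text
20.3 [0.436  0.2752 0.0672] yaw 31.50699288705183 [-0.8222  0.4043  0.2042  1.994  -0.1169  0.7537  0.0012] [0.5891 0.4511 3.9354] 0.09115623333783483
blue bbox [ 268  207   18   78 1174]
V quant [105. 177. 204. 212. 237.]
toolx range -0.008505460687059698 0.0336653161321958 tooly range -0.004469897264321225 0.0041935981345805695
-8.5 113 -4.5 3.9 159.0
-4.5 118 -4.4 3.9 160.0
-0.5 119 -4.4 3.8 179.0
3.5 119 -4.4 3.8 192.0
```

Ear gripped (9 mm). Peel: turn about the far corner (0.135 m along tool y, 17 mm back in tool z); a small first step as a check.

>>> carry_out(claw=[0.5,0.5,0.5,0.5], delta_pos=[[0,-0.03,-0.27],[0,-0.03,-0.27],[0,-0.03,-0.27],[0,0,0]], angular=[[0.02,0,0],[0.02,0,0],[0.02,0,0],[0,0,0]])

```text
clock: 20.75
position: [0.4358, 0.2751, 0.075]
ee_rot: [-1.52, -2.715, 0.081]
force: [1.8, 1.7, -0.6]
width: 0.09
gripper_force: 45.0
```

```bash
python3 - <<'E'
z=__import__('numpy').load('m.npz');T0=z['wT']
from m import *
import numpy as np
# rigid check: camera motion vs reported TCP
p0=np.array([.436,.2752,.0672]);M0=R.from_rotvec([1.535,2.741,.001]).as_matrix()
c0=M0.T@(T0[:3,3]-p0);c1=M.T@(w['T'][:3,3]-o['position']);print('cam in tool',c0,c1)
print('tilt',np.arccos(-M[2,2]),o['gripper_force'])
E
```

```text
20.9 [0.4355 0.2749 0.0749] yaw 31.50760131137651 [-0.8161  0.4271  0.2069  1.9317 -0.1189  0.8532  0.0062] [ 2.753   1.9292 -2.6635] 0.09014337868430965
cam in tool [ 0.0778 -0.0002 -0.195 ] [ 0.0778  0.0003 -0.1952]
tilt 0.058671253211900774 44.99587118625641
```

>>> carry_out(claw=[0.5,0.5,0.5,0.5,0.5,0.5], delta_pos=[[0,-0.02,-0.27],[0,-0.02,-0.27],[0,-0.02,-0.27],[0,-0.02,-0.27],[0,-0.02,-0.27],[0,0,0]], angular=[[0.02,0,0],[0.02,0,0],[0.02,0,0],[0.02,0,0],[0.02,0,0],[0,0,0]])

```text
clock: 21.5
position: [0.435, 0.2746, 0.0883]
ee_rot: [-1.493, -2.666, 0.215]
force: [-0.0, -0.2, -1.8]
width: 0.091
gripper_force: 45.0
```

>>> carry_out(claw=[0.5,0.5,0.5,0.5,0.5,0.5,0.5,0.5], delta_pos=[[0,-0.02,-0.27],[0,-0.02,-0.27],[0,-0.02,-0.27],[0,-0.02,-0.27],[0,-0.02,-0.27],[0,0,0],[0,0,0],[0,0,0]], angular=[[0.02,0,0],[0.02,0,0],[0.02,0,0],[0.02,0,0],[0.02,0,0],[0,0,0],[0,0,0],[0,0,0]])

```text
clock: 22.3
position: [0.4365, 0.2756, 0.1018]
ee_rot: [-1.463, -2.614, 0.341]
force: [0.0, 0.3, -1.3]
width: 0.094
gripper_force: 45.0
```

```bash
cat > pk.py <<'E'
from m import *
print('tilt',np.arccos(-M[2,2]),'toolforce',M.T@o['force'],o['gripper_force'])
for n_ in['pan_lug','pan_far','pan_tag','stack']:
    for k,i in(('a',a),('b',b)): print(n_,k,[(np.round(px(d['centre']),1).tolist(),round(d['conf'],2)) for d in arm.place_of(n_,i)][:2])
for k,i in(('a',a),('b',b)):
    m=cv2.inRange(cv2.cvtColor(i['frame'],cv2.COLOR_RGB2HSV),(105,150,40),(125,255,255));n,l,s,c=cv2.connectedComponentsWithStats(m)
    print(k,[x for x in s[1:].tolist() if x[4]>8 and 140<x[1]<260])
E
python3 pk.py
```

```text
22.45 [0.4366 0.2756 0.102 ] yaw 31.51218630937731 [-0.7936  0.5267  0.2149  1.7131 -0.1285  1.1761  0.0221] [ 1.0869  0.4808 -1.0003] 0.09073498997476057
tilt 0.2598799276995778 toolforce [-0.1583  1.3954  0.664 ] 44.99600172042847
pan_lug a []
pan_lug b [([206.8, 165.0], 0.62), ([340.9, 358.8], 0.34)]
pan_far a [([214.5, 202.7], 0.73)]
pan_far b [([233.7, 165.6], 0.93)]
pan_tag a [([208.3, 214.9], 0.73)]
pan_tag b [([217.1, 175.3], 0.97)]
stack a [([209.0, 235.6], 0.77), ([375.2, 332.8], 0.67)]
stack b [([278.2, 193.7], 0.63), ([219.0, 196.9], 0.6)]
a [[197, 217, 7, 18, 98]]
b [[202, 179, 7, 19, 80]]
```

>>> carry_out(claw=[0.5,0.5,0.5,0.5,0.5,0.5,0.5,0.5,0.5], delta_pos=[[0,-0.13,-0.48],[0,-0.13,-0.48],[0,-0.26,-0.97],[0,-0.26,-0.97],[0,-0.4,-1.45],[0,-0.5,-1.9],[0,-0.75,-2.9],[0,-0.75,-2.9],[0,0,0]], angular=[[0,0,0],[0,0,0],[0,0,0],[0,0,0],[0,0,0],[0,0,0],[0,0,0],[0,0,0],[0,0,0]])

```text
clock: 23.75
position: [0.4391, 0.2769, 0.2312]
ee_rot: [-1.466, -2.617, 0.332]
force: [-0.4, 0.5, -1.2]
width: 0.092
gripper_force: 45.0
```

```bash
python3 pk.py
```

```text
23.9 [0.4368 0.2758 0.2266] yaw 31.514769086148775 [-0.8102  0.413   0.2371  1.5641 -0.1032  1.4365 -0.0028] [-0.3832  0.5644 -2.167 ] 0.09292797785788064
tilt 0.25988886567060837 toolforce [0.6812 0.5263 2.1025] 45.024014711380005
pan_lug a [([196.9, 159.3], 0.75)]
pan_lug b [([202.1, 126.6], 0.86), ([339.9, 359.6], 0.43)]
pan_far a [([213.4, 172.2], 0.74)]
pan_far b [([233.2, 132.3], 0.78), ([235.6, 181.6], 0.54)]
pan_tag a [([204.8, 178.5], 0.84)]
pan_tag b [([251.0, 171.3], 0.17)]
stack a [([207.0, 235.8], 0.87), ([345.7, 307.4], 0.71)]
stack b [([221.0, 196.9], 0.59)]
a [[197, 217, 7, 18, 99]]
b [[202, 179, 7, 19, 76]]
```

>>> carry_out(claw=[0.5,0.5,0.5,0.5,0.5,0.5], delta_pos=[[0,0,0],[0,0,0],[0,0,0],[0,0,0],[0,0,0],[0,0,0]], angular=[[-0.065,0,0],[-0.065,0,0],[-0.065,0,0],[-0.065,0,0],[0,0,0],[0,0,0]])

```text
clock: 24.9
position: [0.4368, 0.2758, 0.2269]
ee_rot: [-1.534, -2.741, 0.001]
force: [0.2, 0.1, -1.2]
width: 0.093
gripper_force: 45.0
```

>>> carry_out(claw=[0.5,0.5,0.5,0.5,0.5,0.5,0.5,0.5,0.5,0.5,0.5,0.5,0.5,0.5,0.5,0.5,0.5], delta_pos=[[-1.5,-0.96,0],[-3,-1.93,0],[-3,-1.93,0],[-3,-1.93,0],[-3,-1.93,0],[-3,-1.93,0],[-3,-1.93,0],[-3,-1.93,0],[-3,-1.93,0],[-3,-1.93,0],[-3,-1.93,0],[-3,-1.93,0],[-3,-1.93,0],[-3,-1.93,0],[-3,-1.93,0],[-1.5,-0.96,0],[0,0,0]], angular=[[0,0,0],[0,0,0],[0,0,0],[0,0,0],[0,0,0],[0,0,0],[0,0,0],[0,0,0],[0,0,0],[0,0,0],[0,0,0],[0,0,0],[0,0,0],[0,0,0],[0,0,0],[0,0,0],[0,0,0]])

```text
clock: 26.6
position: [0.4244, -0.2629, 0.2266]
ee_rot: [-1.542, -2.737, 0.004]
force: [0.2, 0.8, -1.2]
width: 0.091
gripper_force: 45.0
```

>>> carry_out(claw=[0.5,0.5,0.5,0.5,0.5,0.5,0.5,0.5,0.5], delta_pos=[[0,0,0],[0,0,0],[0,0,0],[0,0,0],[0,0,0],[0,0,0],[0,0,0],[0,0,0],[0,0,0]], angular=[[0,0,0.08],[0,0,0.08],[0,0,0.08],[0,0,0.08],[0,0,0.08],[0,0,0.08],[0,0,0.07],[0,0,0],[0,0,0]])

```text
clock: 27.5
position: [0.4255, -0.2586, 0.2265]
ee_rot: [-2.218, -2.224, 0.001]
force: [-0.0, -0.4, -1.7]
width: 0.088
gripper_force: 45.0
```

```bash
cat > rd.py <<'E'
from m import *
print('up',M[:,2],'gf',o['gripper_force'])
print('exp tag',o['position']+M@[0,.0695,.003])
for n_ in['pan_tag','reader_top','pan_lug','pan_far','bottle']:
    P=[]
    for k,i in(('a',a),('b',b),('w',w)):
        r=arm.place_of(n_,i);print(n_,k,[(np.round(px(d['centre']),1).tolist(),round(d['conf'],2)) for d in r][:3])
        if r and k!='w': P.append(ray(px(r[0]['centre']),i))
    if len(P)==2: print(tri(P))
    if n_=='pan_tag': e=o['position']+M@[0,.0695,.003];print('proj exp',proj(e,a),proj(e,b))
E
python3 rd.py
```

```text
27.65 [ 0.4255 -0.2589  0.2266] yaw 0.08006880500487053 [-0.1805  0.2192  0.7616  1.8639 -0.1672  1.1236  0.6432] [ 0.229  -0.5882 -1.9088] 0.09506852817245284
up [-0.0004  0.0002 -1.    ] gf 45.03250300884247
exp tag [ 0.495  -0.2588  0.2235]
pan_tag a [([352.7, 230.8], 0.75)]
pan_tag b [([280.1, 241.9], 0.64)]
pan_tag w [([379.7, 233.2], 0.94), ([325.4, 178.4], 0.59)]
(array([ 0.4956, -0.2552,  0.2132]), [5.9, 5.9])
proj exp [np.float64(353.01607008366665), np.float64(225.03181049149475)] [np.float64(280.9770694907093), np.float64(241.86833733407286)]
reader_top a [([347.7, 298.0], 0.7), ([315.1, 276.4], 0.7)]
reader_top b [([278.6, 308.1], 0.75), ([269.8, 276.2], 0.69)]
reader_top w [([326.0, 181.6], 0.92), ([350.5, 80.8], 0.82), ([376.9, 236.9], 0.41)]
(array([ 0.489 , -0.2668,  0.0286]), [0.2, 0.2])
pan_lug a [([336.6, 212.1], 0.86)]
pan_lug b [([252.5, 230.4], 0.7)]
pan_lug w [([277.6, 271.5], 0.92)]
(array([ 0.4291, -0.2576,  0.2729]), [2.1, 2.1])
pan_far a [([369.0, 212.0], 0.59)]
pan_far b [([306.8, 228.1], 0.94), ([252.5, 231.4], 0.42), ([281.7, 317.7], 0.26)]
pan_far w [([469.5, 242.9], 0.81)]
(array([ 0.5576, -0.258 ,  0.2415]), [3.7, 3.7])
bottle a [([423.2, 319.3], 0.68)]
bottle b [([339.5, 358.6], 0.66)]
bottle w []
(array([ 0.5747, -0.4314,  0.0023]), [3.3, 3.3])
```

```bash
python3 - <<'E'
from m import *
for p in((326,181.6),(350.5,80.8)): print(onz(ray(p,w,1),.029))
for k,i in(('a',a),('b',b)):
  for n in('reader','reader_top'):
    r=arm.place_of(n,i);print(k,n,[(onz(ray(px(d['centre']),i),0.029 if 'top' in n else 0),round(d['conf'],2)) for d in r][:2])
  for d in arm.trace('reader',i)[:2]:
    ys,xs=np.nonzero(d['region']);print('trace',onz(ray((xs.mean(),ys.mean()),i),.014),len(xs),d['conf'])
E
```

```text
28.55 [ 0.4255 -0.259   0.2266] yaw -0.0010563249553593337 [-0.1808  0.2191  0.762   1.864  -0.1673  1.1234  0.6421] [-0.1861 -0.8187 -1.2178] 0.08793303305732561
[ 0.4869 -0.2647  0.029 ]
[ 0.5144 -0.1392  0.029 ]
a reader [(array([ 0.4959, -0.2649,  0.    ]), 0.71), (array([ 0.5061, -0.1495,  0.    ]), 0.66)]
a reader_top [(array([ 0.4959, -0.252 ,  0.029 ]), 0.76), (array([ 0.5044, -0.1535,  0.029 ]), 0.49)]
trace [ 0.4799 -0.2652  0.014 ] 397 0.75
trace [ 0.5004 -0.1499  0.014 ] 186 0.65
b reader [(array([ 0.4952, -0.2728,  0.    ]), 0.66), (array([ 0.5139, -0.1365,  0.    ]), 0.64)]
b reader_top [(array([ 0.4947, -0.2656,  0.029 ]), 0.8), (array([ 0.5042, -0.1405,  0.029 ]), 0.77)]
trace [ 0.4862 -0.268   0.014 ] 485 0.96
trace [ 0.5105 -0.1509  0.014 ] 273 0.49
```

>>> carry_out(claw=[0.5,0.5,0.5,0.5,0.5,0.5,0.5,0.5,0.5,0.5,0.5], delta_pos=[[-0.4,-0.4,1],[0,0,2.5],[0,0,2.5],[0,0,2.5],[0,0,2.5],[0,0,2],[0,0,1.2],[0,0,0.8],[0,0,0],[0,0,0],[0,0,0]], angular=[[0,0,0],[0,0,0],[0,0,0],[0,0,0],[0,0,0],[0,0,0],[0,0,0],[0,0,0],[0,0,0],[0,0,0],[0,0,0]])

```text
clock: 29.95
position: [0.4221, -0.2634, 0.0774]
ee_rot: [2.22, 2.22, 0.001]
force: [0.5, -0.3, -1.7]
width: 0.092
gripper_force: 45.0
```

```bash
python3 - <<'E'
from rd import *
for k,i in(('a',a),('b',b)):
  r=arm.trace('reader',i)[:1]
  for d in r: ys,xs=np.nonzero(d['region']);print('reader',onz(ray((xs.mean(),ys.mean()),i),.014),len(xs))
  p=np.array([.5048,.136,.156]);print(k,[(np.round(px(d['centre']),1).tolist(),round(d['conf'],2)) for d in arm.place_of('strap_saddle',i)][:3],proj(p,i))
E
```

```text
30.1 [ 0.422  -0.2632  0.0772] yaw 0.004199538593213036 [-0.0494  0.4157  0.6654  2.0535 -0.3607  0.7859  0.8336] [-0.6123 -0.0891 -2.6055] 0.08876263280689656
up [ 0.0012 -0.0003 -1.    ] gf 45.03255486488342
exp tag [ 0.4915 -0.2632  0.0743]
pan_tag a [([347.1, 284.1], 0.83)]
pan_tag b [([277.1, 295.3], 0.89)]
pan_tag w [([379.1, 236.4], 0.69)]
(array([ 0.4859, -0.2634,  0.0688]), [0.3, 0.3])
proj exp [np.float64(348.5733255352715), np.float64(281.3852774377375)] [np.float64(279.277249650853), np.float64(292.926808876576)]
reader_top a [([348.4, 295.2], 0.77), ([314.0, 278.5], 0.69), ([254.4, 212.8], 0.67)]
reader_top b [([279.2, 304.8], 0.75)]
reader_top w [([394.2, 62.2], 0.68)]
(array([ 0.4909, -0.266 ,  0.0368]), [1.0, 1.0])
pan_lug a []
pan_lug b [([253.8, 288.0], 0.65), ([238.1, 190.6], 0.46), ([301.5, 279.5], 0.37)]
pan_lug w [([277.3, 272.7], 0.87)]
pan_far a [([362.4, 266.2], 0.73), ([243.1, 216.0], 0.36)]
pan_far b [([305.0, 279.9], 0.76)]
pan_far w []
(array([ 0.5604, -0.2555,  0.087 ]), [1.3, 1.3])
bottle a [([422.2, 316.2], 0.79)]
bottle b [([337.7, 360.4], 0.87)]
bottle w []
(array([ 0.5674, -0.4342,  0.0107]), [8.6, 8.6])
reader [ 0.477  -0.2637  0.014 ] 343
a [([177.1, 201.3], 0.64), ([243.8, 202.2], 0.61)] [np.float64(243.72960062679073), np.float64(205.49886559883652)]
reader [ 0.4847 -0.2716  0.014 ] 399
b [([208.1, 151.3], 0.56)] [np.float64(236.55864717684034), np.float64(180.6282979799473)]
```

```bash
python3 -c "
from cell import arm;o=arm.observe();print(o['dq'].round(3));print(arm.sign_off())"
```

```text
[ 0.     0.001  0.001  0.001 -0.    -0.001  0.   ]
the job is handed in; nothing more can be done
None
```

I handed in the job, and no verdict came back: the strap hangs over the bar, the stack stayed in place through the peel, and the pan is held level about 4 cm above the middle of the reader.

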